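# Pack a takeaway order and print its piece-count label

### The job

Pack the takeaway order for delivery: stand every gable box, jar and bottle on the counter upright on the floor of the open carton, none on top of another. Then, on the label printer, press Clear, then the number key for how many pieces are in the carton, then Print, pressing each key fully down and letting it come up; press no other number key, and leave the tableware and condiments where they are.

Things in the scene. Friction and masses are not known exactly. Their poses are not given: they have to be found in the camera images.
- box_a: Part of the order (always there). Folded gable box of plain brown board, 0.3 kg: body 100 mm (its x) by 70 mm (its y) by 65 mm high, then two roof panels slope up over 27 mm to an upright carrying tab on the middle, 60 mm long along x, 10 mm thick (y), standing from 92 to 122 mm height. Lift it by the tab. Origin: centre of the underside, z up.
- box_b: Part of the order (always there). Folded gable box of plain brown board, 0.3 kg: body 100 mm (its x) by 70 mm (its y) by 65 mm high, then two roof panels slope up over 27 mm to an upright carrying tab on the middle, 60 mm long along x, 10 mm thick (y), standing from 92 to 122 mm height. Lift it by the tab. Origin: centre of the underside, z up.
- jar_a: Part of the order; the pose is None from the start if it is not in this order. Glass jar of pink pickled turnip with steel screw cap, 0.38 kg: body 68 mm across up to 66 mm high, cap 52 mm across from 74 to 95 mm height (the shoulder between slopes in). Origin: centre of the underside, z up.
- jar_b: Part of the order; the pose is None from the start if it is not in this order. Glass jar of pink pickled turnip with steel screw cap, 0.38 kg: body 68 mm across up to 66 mm high, cap 52 mm across from 74 to 95 mm height (the shoulder between slopes in). Origin: centre of the underside, z up.
- bottle_a: Part of the order; the pose is None from the start if it is not in this order. Squat green glass lemonade bottle, 0.42 kg: body 62 mm across up to 85 mm high, shoulder to 103 mm, neck 28 mm across with crown cap (30 mm) up to 140 mm. Origin: centre of the underside, z up.
- bottle_b: Part of the order; the pose is None from the start if it is not in this order. Squat green glass lemonade bottle, 0.42 kg: body 62 mm across up to 85 mm high, shoulder to 103 mm, neck 28 mm across with crown cap (30 mm) up to 140 mm. Origin: centre of the underside, z up.
- carton: Open cardboard delivery carton, fixed: outside 270 mm (its x) by 170 mm (y) by 70 mm high, walls and floor 5 mm thick: inner floor 260 by 160 mm at 5 mm height; flaps folded down outside add 6 mm. A full order (2 boxes, 2 jars, 2 bottles) fits in three pairs, each pair side by side along y: boxes with their 100 mm along x, jars, bottles. Origin: centre of the underside, z up.
- printer: White label printer, fixed: keypad part 130 mm (x) by 150 mm (y), top 45 mm high; behind it (x = 65 to 175 mm) the label roll housing, 104 mm high. Origin: under the keypad's centre; x points away from the operator, y to the operator's left, z up. Eight dark keys, seen by the operator: far row 1 2 3 from left to right, middle row 4 5 6, near row Clear (left) and the wide Print key (right).
- key_1 (a joint): Travel of the printer's 1 key, m: 0 at rest, 0.006 fully down; counts as pressed beyond 0.004. Spring: 1.5 N to start, 5 N fully down; comes up when let go. 26 mm square, its centre at x, y = 36, 36 mm in the printer's frame, its top at rest 55 mm high.
- key_2 (a joint): Travel of the printer's 2 key, m: 0 at rest, 0.006 fully down; counts as pressed beyond 0.004. Spring: 1.5 N to start, 5 N fully down; comes up when let go. 26 mm square, its centre at x, y = 36, 0 mm in the printer's frame, its top at rest 55 mm high.
- key_3 (a joint): Travel of the printer's 3 key, m: 0 at rest, 0.006 fully down; counts as pressed beyond 0.004. Spring: 1.5 N to start, 5 N fully down; comes up when let go. 26 mm square, its centre at x, y = 36, -36 mm in the printer's frame, its top at rest 55 mm high.
- key_4 (a joint): Travel of the printer's 4 key, m: 0 at rest, 0.006 fully down; counts as pressed beyond 0.004. Spring: 1.5 N to start, 5 N fully down; comes up when let go. 26 mm square, its centre at x, y = 0, 36 mm in the printer's frame, its top at rest 55 mm high.
- key_5 (a joint): Travel of the printer's 5 key, m: 0 at rest, 0.006 fully down; counts as pressed beyond 0.004. Spring: 1.5 N to start, 5 N fully down; comes up when let go. 26 mm square, its centre at x, y = 0, 0 mm in the printer's frame, its top at rest 55 mm high.
- key_6 (a joint): Travel of the printer's 6 key, m: 0 at rest, 0.006 fully down; counts as pressed beyond 0.004. Spring: 1.5 N to start, 5 N fully down; comes up when let go. 26 mm square, its centre at x, y = 0, -36 mm in the printer's frame, its top at rest 55 mm high.
- key_clear (a joint): Travel of the printer's Clear key, m: 0 at rest, 0.006 fully down; counts as pressed beyond 0.004. Spring: 1.5 N to start, 5 N fully down; comes up when let go. 26 mm square, its centre at x, y = -36, 36 mm in the printer's frame, its top at rest 55 mm high.
- key_print (a joint): Travel of the printer's Print key, m: 0 at rest, 0.006 fully down; counts as pressed beyond 0.004. Spring: 1.5 N to start, 5 N fully down; comes up when let go. 26 mm (x) by 62 mm (y), its centre at x, y = -36, -18 mm in the printer's frame, its top at rest 55 mm high.
- sauce_cup: Bystander, not part of the order: small white cup of sauce, 46 mm across, 33 mm high. Origin: centre of the underside.
- tea_glass: Bystander, not part of the order: tea glass, 48 mm across, on a saucer 100 mm across, 83 mm high in all. Origin: centre of the underside.
- falafel_bowl: Bystander, not part of the order: bowl of falafel, 144 mm across, 75 mm high. Origin: centre of the underside.
- baklava_plate: Bystander, not part of the order: white plate 130 mm across with a piece of baklava, 34 mm high. Origin: centre of the underside.
- pepper_mill: Bystander, not part of the order: dark wooden pepper mill, 48 mm across, 115 mm high. Origin: centre of the underside.
- salt_shaker: Bystander, not part of the order: salt shaker, 40 mm across, 73 mm high. Origin: centre of the underside.

How it is judged:
On the way, in this order (a step that is already met when the one before it is completed fails the run):
1. every box, jar and bottle of the order stands upright on the carton's floor (x of box_a in the frame of carton between -0.13 and 0.13 m and y of box_a in the frame of carton between -0.08 and 0.08 m and z of each of box_a, box_b, jar_a, jar_b, bottle_a, bottle_b in the frame of carton below 0.016 m and angle between each of box_a, box_b, jar_a, jar_b, bottle_a, bottle_b's own z axis and vertical below 0.15 rad and x of box_b in the frame of carton between -0.13 and 0.13 m and y of box_b in the frame of carton between -0.08 and 0.08 m and x of jar_a in the frame of carton between -0.13 and 0.13 m and y of jar_a in the frame of carton between -0.08 and 0.08 m and x of jar_b in the frame of carton between -0.13 and 0.13 m and y of jar_b in the frame of carton between -0.08 and 0.08 m and x of bottle_a in the frame of carton between -0.13 and 0.13 m and y of bottle_a in the frame of carton between -0.08 and 0.08 m and x of bottle_b in the frame of carton between -0.13 and 0.13 m and y of bottle_b in the frame of carton between -0.08 and 0.08 m), for 0.2 s.
2. the Clear key is pressed (value of joint key_clear above 0.004 m), for 0.1 s.
3. the number key for the count of pieces (4, 5 or 6) is pressed (((((height (world z) of each of jar_a, jar_b below -9 m and height (world z) of carton above -1 m) or (height (world z) of each of jar_a, bottle_a below -9 m and height (world z) of carton above -1 m) or (height (world z) of each of jar_a, bottle_b below -9 m and height (world z) of carton above -1 m) or (height (world z) of each of jar_b, bottle_a below -9 m and height (world z) of carton above -1 m) or (height (world z) of each of jar_b, bottle_b below -9 m and height (world z) of carton above -1 m) or (height (world z) of each of bottle_a, bottle_b below -9 m and height (world z) of carton above -1 m)) and value of joint key_4 above 0.004 m) or (((height (world z) of jar_a below -9 m and height (world z) of carton above -1 m) or (height (world z) of jar_b below -9 m and height (world z) of carton above -1 m) or (height (world z) of bottle_a below -9 m and height (world z) of carton above -1 m) or (height (world z) of bottle_b below -9 m and height (world z) of carton above -1 m)) and not ((height (world z) of each of jar_a, jar_b below -9 m and height (world z) of carton above -1 m) or (height (world z) of each of jar_a, bottle_a below -9 m and height (world z) of carton above -1 m) or (height (world z) of each of jar_a, bottle_b below -9 m and height (world z) of carton above -1 m) or (height (world z) of each of jar_b, bottle_a below -9 m and height (world z) of carton above -1 m) or (height (world z) of each of jar_b, bottle_b below -9 m and height (world z) of carton above -1 m) or (height (world z) of each of bottle_a, bottle_b below -9 m and height (world z) of carton above -1 m)) and value of joint key_5 above 0.004 m) or (not ((height (world z) of jar_a below -9 m and height (world z) of carton above -1 m) or (height (world z) of jar_b below -9 m and height (world z) of carton above -1 m) or (height (world z) of bottle_a below -9 m and height (world z) of carton above -1 m) or (height (world z) of bottle_b below -9 m and height (world z) of carton above -1 m)) and value of joint key_6 above 0.004 m))), for 0.1 s.
4. the Print key is pressed (value of joint key_print above 0.004 m), for 0.1 s.
At the end, for the whole second after the job is handed in: Every box, jar and bottle of the order is in the carton: its underside less than 11 mm above the carton's inner floor, within 0.15 rad of upright, between the walls and at rest; all keys are up again (within 1.5 mm) (all of step 1 and linear speed of each of box_a, box_b, jar_a, jar_b, bottle_a, bottle_b below 0.03 m/s and value of joint each of key_1, key_2, key_3, key_4, key_5, key_6, key_clear, key_print below 0.0015 m); the robot touches nothing.
It fails at once if the 1, 2 or 3 key is pressed (no order has so few pieces) (value of joint any of key_1, key_2, key_3 above 0.004 m).
It fails at once if the order has 4 pieces and another of the keys 4, 5, 6 is pressed (((height (world z) of each of jar_a, jar_b below -9 m and height (world z) of carton above -1 m) or (height (world z) of each of jar_a, bottle_a below -9 m and height (world z) of carton above -1 m) or (height (world z) of each of jar_a, bottle_b below -9 m and height (world z) of carton above -1 m) or (height (world z) of each of jar_b, bottle_a below -9 m and height (world z) of carton above -1 m) or (height (world z) of each of jar_b, bottle_b below -9 m and height (world z) of carton above -1 m) or (height (world z) of each of bottle_a, bottle_b below -9 m and height (world z) of carton above -1 m)) and value of joint any of key_5, key_6 above 0.004 m).
It fails at once if the order has 5 pieces and another of the keys 4, 5, 6 is pressed (((height (world z) of jar_a below -9 m and height (world z) of carton above -1 m) or (height (world z) of jar_b below -9 m and height (world z) of carton above -1 m) or (height (world z) of bottle_a below -9 m and height (world z) of carton above -1 m) or (height (world z) of bottle_b below -9 m and height (world z) of carton above -1 m)) and not ((height (world z) of each of jar_a, jar_b below -9 m and height (world z) of carton above -1 m) or (height (world z) of each of jar_a, bottle_a below -9 m and height (world z) of carton above -1 m) or (height (world z) of each of jar_a, bottle_b below -9 m and height (world z) of carton above -1 m) or (height (world z) of each of jar_b, bottle_a below -9 m and height (world z) of carton above -1 m) or (height (world z) of each of jar_b, bottle_b below -9 m and height (world z) of carton above -1 m) or (height (world z) of each of bottle_a, bottle_b below -9 m and height (world z) of carton above -1 m)) and value of joint any of key_4, key_6 above 0.004 m).
It fails at once if the order has 6 pieces and another of the keys 4, 5, 6 is pressed (not ((height (world z) of jar_a below -9 m and height (world z) of carton above -1 m) or (height (world z) of jar_b below -9 m and height (world z) of carton above -1 m) or (height (world z) of bottle_a below -9 m and height (world z) of carton above -1 m) or (height (world z) of bottle_b below -9 m and height (world z) of carton above -1 m)) and value of joint any of key_4, key_5 above 0.004 m).
It fails at once if a bystander (sauce cup, tea glass, falafel bowl, baklava plate, pepper mill, salt shaker) is shifted by more than 50 mm or tipped by more than 0.5 rad (distance of any of sauce_cup, tea_glass, falafel_bowl, baklava_plate, pepper_mill, salt_shaker from where it was at the start of the episode above 0.05 m or angle between any of sauce_cup, tea_glass, falafel_bowl, baklava_plate, pepper_mill, salt_shaker's own z axis and vertical above 0.5 rad).
Of jar_a, jar_b, bottle_a, bottle_b only 2 to 4 are there at a start; the rules pass over those that are not, and their reading is None.
At some moment in a run one of box_a, box_b may be knocked a few centimetres aside while the robot is not near it.
It also fails if it takes over 210 s, if anything falls off the work surface, if the arm or the gripper's body presses on something with over 40 N, if the wrist force passes 120 N, or if a joint passes its speed limit or range.

### The arm

A 7-joint arm with a two-finger parallel gripper is mounted at the origin on the work surface. World frame = base frame: x ahead of the robot, y to its left, z up, the work surface at z = 0. Lengths are in m, angles in rad, forces in N, time in s.
With the tool pointing down it reaches from about 0.425 to 0.875 m from the base axis. Payload 8.4 kg.
Tool frame: the origin (TCP) lies on the centre line of the jaws, within the pads' length; the fingertips stand ctrl.tip_extent ahead of it and the grasp point (between the pads) lies 2 mm behind it (ctrl.tip_extent is the distance from the TCP to the fingertips, in m); z points along the fingers, y is the line along which they close (so a half turn about z gives the same grasp; the last joint's range is limited). The gripper opens to 85 mm and grips with 20 to 120 N. Pads are 22 mm wide; open, the fingers measure 114 mm over their backs; the gripper's body (76 mm by 85 mm) begins 54 mm behind the grasp point. The pads swing forward as they close: fully open they stand 13 mm farther back than shut.
Start: joints at [1.038, 0.333, 0.04, 1.465, -0.013, 1.343, -0.059], TCP at [0.273, -0.59, 0.248] pointing down, gripper open.
Joint ranges: [-2.58, 2.58], [-0.38, 2.09], [-1.3, 1.39], [0.25, 2.4], [-1.5, 4.64], [0.08, 2.09], [-2.65, 2.65]. Speed limits (rad/s): [2.22, 2.22, 2.79, 2.79, 3.14, 3.14, 3.14].

### API

Orientations are given as a unit quaternion [w, x, y, z].
In Python, from workcell import ctrl, capture, ticket gives the robot as it stands.
- The arm moves only by the tool move_arm, never from a script. Its argument "plan" is a list that holds one entry, the list of rows, each a list of 4 numbers: the shift along the tool's x, y, z in cm, then the turn about the tool's z in degrees. A call has 1 to 8 rows; each row is the pose to reach, as a shift and turn from the pose commanded when the call began, along the tool's axes at that moment; what a row does not reach only later rows make up. A row lasts 1/10 s, in which the tool goes at most 50 mm and 8.59 degrees, less where a joint would pass 70% of its speed; a pose out of reach is approached as far as the arm can. A call with a gripper value outside its range is refused whole. "fingers" is the opening, from 0 (shut) to 1 (fully open), set as the call begins (left out, the last holds). The fingers move at their own pace and stop on an object; the grip force is fixed at half the most. Time passes only in rows, so rows that repeat a pose let the fingers close. It gives the time, the measured TCP pose, the force, the opening and the grip force at its end, in the units of the state.
- ctrl.read_state(): the state, without advancing time (a new reading comes with each control period).
- capture(name): name is "scene" or "top" or "wrist"; returns a dict with "image" (384x512x3 uint8, red, green, blue), "range_z" (384x512 float32, m along the optical axis (not along the pixel's ray), 0 where there is no reading), "mtx" (3x3 intrinsics, pixels), "rvec" (rotation vector, rad) and "tvec" (3), from world to camera coordinates, as OpenCV has them; the wrist camera has in their place "mount" (4x4, takes a point from camera to tool coordinates, whose origin is the TCP and whose axes are the flange's). Camera axes: x right, y down, z forward; pixel columns grow to the right and rows downward; lengths in m; the calibration is good to about 2 mm. A picture is of the moment at which its call begins: read the wrist's pose just before it.
- ticket.finish_job(): hands the job in; it is judged then, once.
The state is a dict: "time_s": time; "joints": joint angles; "qd": joint speeds; "effort": joint torques, N m; "tcp_pos": TCP position; "tool_rot": TCP orientation; "wrist_force": force on the tool from outside, world axes, zero at the start; "moment": the same for the moment, N m; "finger_gap": finger opening in m; "grip_force": force on a finger pad.
Only numpy, scipy, OpenCV 4.12 (cv2) and the standard library are available. Lean on these libraries where they do the work, as an engineer would, in place of code of your own. Each camera call takes 0.05 s, during which the arm holds its last target. There are 200 camera calls.

## Working session

There is one attempt and no reset: what is moved stays moved. The work goes in short steps, Python scripts to look and compute and a tool call to move; the robot and the scene stay as the last step left them, time stands still between calls to the robot, and variables do not carry over. Pictures are saved under pics/ and viewed, at most 14 in all, crops included, and the job is handed in when it is done.

Besides the shell and the picture viewer there is one more tool, called by a JSON object that holds its "api" and its "payload". move_arm: Moves the arm, as the interface text tells. Its arguments: {"type":"object","properties":{"plan":{"type":"array","items":{"type":"array","items":{"type":"array","items":{"type":"number"}}}},"fingers":{"type":"number"}},"required":["plan"]}

```bash
mkdir -p pics; ls; cat > h.py <<'E'
import numpy as np, cv2
from workcell import ctrl, capture, ticket
def cam(n):
    s=ctrl.read_state(); c=capture(n)
    if n=='wrist':
        w,x,y,z=s['tool_rot']; 
        from scipy.spatial.transform import Rotation as R
        T=np.eye(4);T[:3,:3]=R.from_quat([x,y,z,w]).as_matrix();T[:3,3]=s['tcp_pos']
        c['T']=T@c['mount']
    else:
        T=np.eye(4);Rm=cv2.Rodrigues(np.array(c['rvec'],float))[0]
        T[:3,:3]=Rm.T;T[:3,3]=-Rm.T@np.array(c['tvec']).ravel();c['T']=T
    return c
def cloud(c):
    z=c['range_z'];h,w=z.shape;u,v=np.meshgrid(np.arange(w),np.arange(h))
    K=c['mtx'];p=np.stack([(u-K[0,2])/K[0,0]*z,(v-K[1,2])/K[1,1]*z,z],-1)
    P=p@c['T'][:3,:3].T+c['T'][:3,3];P[z==0]=np.nan
    return P
def save(c,f,s=1.5):
    cv2.imwrite('pics/'+f,cv2.resize(c['image'][:,:,::-1],None,fx=s,fy=s))
E
python3 - <<'E'
from h import *
for n in('top','scene'):
    c=cam(n);save(c,n+'0.png');np.savez(n+'0.npz',**c);print(n,c['T'].round(3).tolist(),c['mtx'].tolist())
s=ctrl.read_state();print(s,ctrl.tip_extent)
E
```

```text
pics
top [[-0.025, -0.986, 0.165, 0.364], [-1.0, 0.026, 0.001, 0.016], [-0.005, -0.165, -0.986, 1.279], [0.0, 0.0, 0.0, 1.0]] [[467.7880996516902, 0.0, 256.45479411511116], [0.0, 467.7880996516902, 192.5140046091411], [0.0, 0.0, 1.0]]
scene [[0.88, 0.392, -0.268, 0.861], [0.475, -0.721, 0.505, -0.52], [0.005, -0.571, -0.821, 0.956], [0.0, 0.0, 0.0, 1.0]] [[383.6081739374431, 0.0, 253.68957831949712], [0.0, 383.6081739374431, 190.55492019012826], [0.0, 0.0, 1.0]]
{'time_s': 0.1, 'joints': array([ 1.03783226,  0.33379939,  0.03985802,  1.46615187, -0.01341745,
        1.34330726, -0.05851984]), 'qd': array([ 0.00062332, -0.00143135,  0.00140647, -0.00338116,  0.0003171 ,
        0.0018327 , -0.0006257 ]), 'effort': array([ 6.33859381e-03, -6.60015249e+01,  1.37195326e+00, -4.06477690e+01,
        1.71325018e-02,  8.92423152e-03, -3.08039205e-05]), 'tcp_pos': array([ 0.27302294, -0.58946463,  0.24755153]), 'tool_rot': array([-6.75276993e-04,  9.76575538e-01,  2.15173716e-01, -1.84737933e-04]), 'wrist_force': array([-1.00178784, -0.24232757, -0.83450977]), 'moment': array([-0.0381858 ,  0.04858543,  0.01370724]), 'grip_force': 0.0, 'finger_gap': 0.08589342249602508} 0.017
```

View pics/top0.png

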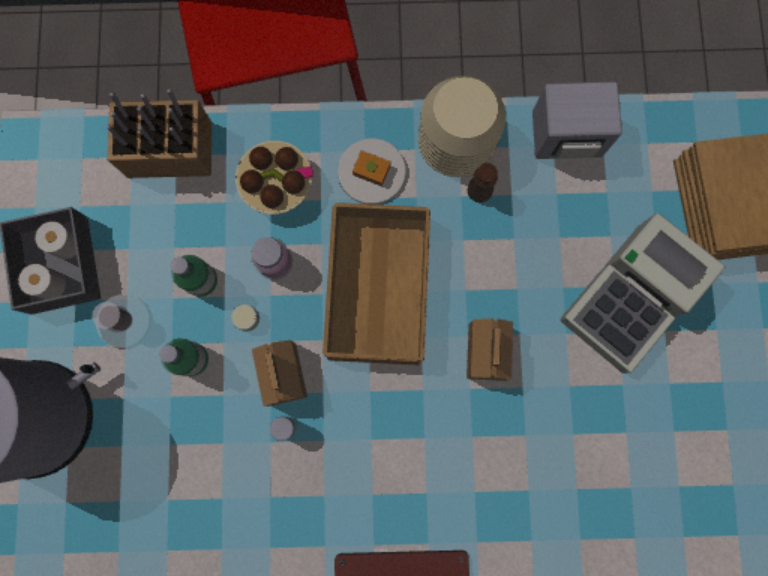

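View pics/scene0.png

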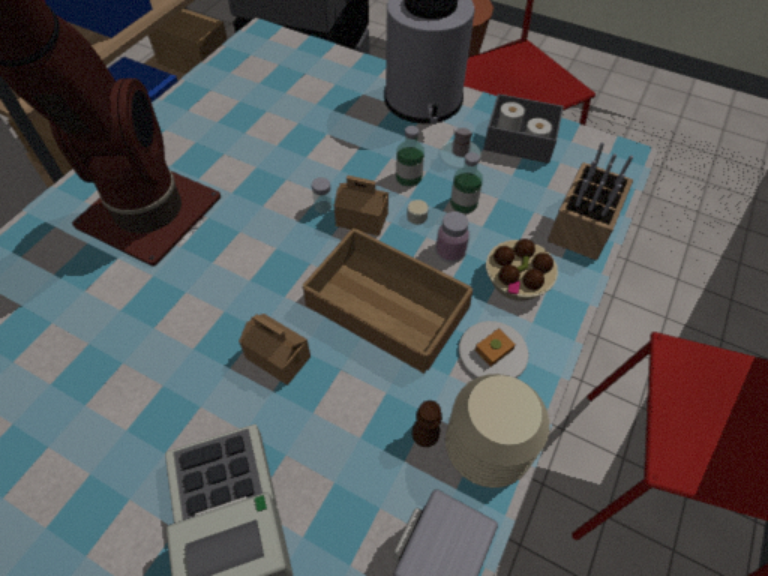

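The order is 5 pieces: two boxes, at top-view (490,350) and (278,372), two green bottles at (193,275) and (183,357), and one pink jar at (270,258). The salt shaker is at (283,428), the tea glass at (122,318), the carton at (378,285) and the printer keypad at (620,318).

```bash
python3 - <<'E'
from h import *
Ps=[]
for n in('top','scene'):
    c=dict(np.load(n+'0.npz'));Ps.append(cloud(c))
P=Ps[0];Q=Ps[1].reshape(-1,3)
print('table z',np.nanmedian(P[330:350,100:400,2]),np.nanmedian(Q[np.abs(Q[:,2])<.03][:,2]))
m=((P[...,2]>.015)&(P[...,2]<.2)).astype(np.uint8)
n,l,st,ce=cv2.connectedComponentsWithStats(m)
for i in range(1,n):
    if st[i,4]<60: continue
    p=P[l==i];zt=np.nanpercentile(p[:,2],98)
    t=p[p[:,2]>zt-.012]
    r=cv2.minAreaRect((t[:,:2]*1000).astype(np.float32))
    print(i,ce[i].round(),st[i,4],'ztop',round(zt,3),'rect mm',np.round(r[0]),np.round(r[1]),round(r[2],1),'mean',t[:,:2].mean(0).round(3))
E
```

```text
table z 0.0008105976204894061 0.0012534517942133228
1 [309.  87.] 3331 ztop 0.152 rect mm [ 862. -128.] [119. 118.] 44.5 mean [ 0.861 -0.128]
2 [384.  80.] 2682 ztop 0.124 rect mm [ 869. -338.] [101. 132.] 0.3 mean [ 0.867 -0.337]
3 [106.  91.] 3298 ztop 0.179 rect mm [858. 415.] [106.  69.] 89.9 mean [0.858 0.417]
4 [452. 167.] 9966 ztop 0.104 rect mm [ 671. -552.] [178. 325.] 51.3 mean [ 0.601 -0.482]
7 [182. 118.] 1972 ztop 0.076 rect mm [787. 213.] [111. 108.] 50.4 mean [0.783 0.216]
17 [247. 111.] 381 ztop 0.038 rect mm [804.  36.] [60. 47.] 67.7 mean [0.803 0.036]
39 [250. 184.] 1638 ztop 0.074 rect mm [583.  30.] [176. 277.] 85.6 mean [0.581 0.031]
40 [ 31. 173.] 2805 ztop 0.073 rect mm [639. 621.] [162. 133.] 11.3 mean [0.639 0.621]
42 [180. 171.] 591 ztop 0.1 rect mm [632. 220.] [50. 49.] 43.6 mean [0.632 0.22 ]
43 [128. 183.] 613 ztop 0.143 rect mm [603. 356.] [27. 28.] 71.6 mean [0.603 0.356]
46 [ 74. 211.] 410 ztop 0.088 rect mm [531. 498.] [47. 46.] 48.3 mean [0.531 0.497]
47 [163. 211.] 241 ztop 0.038 rect mm [529. 271.] [45. 43.] 41.1 mean [0.529 0.27 ]
49 [327. 233.] 1157 ztop 0.124 rect mm [ 457. -165.] [11. 59.] 85.1 mean [ 0.458 -0.164]
50 [122. 238.] 612 ztop 0.143 rect mm [458. 371.] [28. 28.] 68.1 mean [0.458 0.37 ]
51 [185. 248.] 1168 ztop 0.124 rect mm [427. 206.] [60. 10.] 12.2 mean [0.426 0.205]
53 [ 35. 277.] 2802 ztop 0.197 rect mm [363. 580.] [181.  61.] 3.0 mean [0.362 0.567]
54 [189. 285.] 241 ztop 0.078 rect mm [332. 197.] [39. 37.] 88.3 mean [0.332 0.197]
```

```bash
cat >> h.py <<'E'
def yaw(): 
    w,x,y,z=ctrl.read_state()['tool_rot'];return np.degrees(np.arctan2(2*(x*y+w*z),1-2*(y*y+z*z)))
def go(x,y,z,ya=None):
    s=ctrl.read_state();a=np.radians(yaw());d=np.array([x,y,z])-s['tcp_pos']
    t=[d[0]*np.cos(a)+d[1]*np.sin(a),d[0]*np.sin(a)-d[1]*np.cos(a),-d[2]]
    tn=0 if ya is None else (yaw()-ya+90)%180-90
    print('to',np.round([x,y,z],3),'shift cm',np.round(np.array(t)*100,2),'turn',round(tn,1),'| yaw',yaw().round(1),'tcp',s['tcp_pos'].round(4),'t',round(s['time_s'],1))
CC=np.array([.583,.030]);CY=np.radians(-4.4)
def slot(x,y):
    return CC+np.array([x*np.cos(CY)-y*np.sin(CY),x*np.sin(CY)+y*np.cos(CY)])
def blobs(c,lo,hi,amin=25):
    P=cloud(c);m=((P[...,2]>lo)&(P[...,2]<hi)).astype(np.uint8)
    n,l,st,ce=cv2.connectedComponentsWithStats(m)
    for i in range(1,n):
        if st[i,4]<amin: continue
        p=P[l==i];r=cv2.minAreaRect((p[:,:2]*1000).astype(np.float32))
        if max(r[1])<75: print('blob',ce[i].round(),st[i,4],'c',np.round(r[0]),'size',np.round(r[1]),'ang',round(r[2],1),'z',np.nanpercentile(p[:,2],95).round(3))
E
python3 - <<'E'
from h import *
go(.457,-.165,.25,-4.9)
# carton rim + printer keys
c=dict(np.load('top0.npz'));P=cloud(c)
m=(P[...,2]>.060)&(P[...,2]<.085)&(P[...,0]>.42)&(P[...,0]<.75)&(P[...,1]>-.08)&(P[...,1]<.14)
print('rim',cv2.minAreaRect((P[m][:,:2]*1000).astype(np.float32)))
h=(P[...,2]>.095)&(P[...,2]<.115)&(P[...,0]>.35)&(P[...,0]<.72)&(P[...,1]<-.35)&(P[...,1]>-.62)
h=cv2.morphologyEx(h.astype(np.uint8),cv2.MORPH_OPEN,np.ones((3,3)))>0
print('housing',cv2.minAreaRect((P[h][:,:2]*1000).astype(np.float32)))
k=(P[...,2]>.049)&(P[...,2]<.062)&(P[...,0]>.35)&(P[...,0]<.65)&(P[...,1]<-.3)&(P[...,1]>-.6)&(c['image'].max(-1)<70)
n,l,st,ce=cv2.connectedComponentsWithStats(cv2.erode(k.astype(np.uint8),np.ones((2,2))))
for i in range(1,n):
    if st[i,4]>15: print('key',ce[i].round(),st[i,4],P[l==i].mean(0).round(4))
E
```

```text
to [ 0.457 -0.165  0.25 ] shift cm [ 34.53 -30.78  -0.24] turn 29.8 | yaw 24.9 tcp [ 0.273  -0.5895  0.2476] t 0.1
rim ((582.517578125, 30.009490966796875), (176.01632690429688, 276.82647705078125), 85.64834594726562)
housing ((605.9528198242188, -471.31854248046875), (127.80094146728516, 71.89108276367188), 66.1487808227539)
key [412. 192.] 77 [ 0.5584 -0.3957  0.055 ]
key [404. 202.] 69 [ 0.5324 -0.3709  0.0557]
key [423. 201.] 70 [ 0.5338 -0.4218  0.0554]
key [434. 210.] 78 [ 0.5094 -0.4482  0.0553]
key [395. 213.] 78 [ 0.5053 -0.3468  0.0553]
key [415. 211.] 74 [ 0.508  -0.3986  0.0547]
key [426. 221.] 74 [ 0.4825 -0.4251  0.0552]
key [412. 227.] 180 [ 0.4679 -0.3876  0.0552]
```

{"api": "move_arm", "payload": {"plan": [[[3.4,-3,0,5],[6.8,-6,0,10],[10.2,-9,0,15],[13.6,-12,0,20],[17,-15,0,25],[20.4,-18,0,30],[23.8,-21,0,30],[27,-24,0,30]]], "fingers": 0.6}}

```text
time_s: 0.9
tcp_pos: [0.4177, -0.2565, 0.2482]
tool_rot: [-0.0, 0.999, -0.045, -0.0]
wrist_force: [0.9, -0.2, 0.6]
finger_gap: 0.0511
grip_force: 0.0
```

```bash
python3 - <<'E'
from h import *
c=cam('wrist');save(c,'w1.png');blobs(c,.105,.135)
blobs(cam('top'),.105,.135)
go(.457,-.165,.25,-4.9);go(.457,-.165,.108,-4.9)
E
```

```text
blob [130. 151.] 1571 c [ 458. -167.] size [11. 60.] ang 85.0 z 0.123
blob [82. 74.] 26 c [890. 474.] size [23. 11.] ang 61.4 z 0.134
blob [82. 85.] 25 c [856. 470.] size [13. 16.] ang 77.0 z 0.131
blob [101.  94.] 31 c [836. 419.] size [32. 17.] ang 67.5 z 0.132
blob [324. 114.] 118 c [ 762. -167.] size [32. 30.] ang 88.1 z 0.114
blob [125. 180.] 47 c [601. 349.] size [13. 30.] ang 59.1 z 0.135
blob [330. 231.] 123 c [ 457. -165.] size [11. 59.] ang 84.4 z 0.125
blob [119. 237.] 35 c [455. 362.] size [ 9. 27.] ang 70.6 z 0.132
blob [181. 247.] 124 c [427. 206.] size [60. 10.] ang 12.1 z 0.126
to [ 0.457 -0.165  0.25 ] shift cm [ 3.   -9.02 -0.16] turn 0.3 | yaw -4.6 tcp [ 0.4198 -0.2524  0.2484] t 1.0
to [ 0.457 -0.165  0.108] shift cm [ 3.   -9.02 14.04] turn 0.3 | yaw -4.6 tcp [ 0.4198 -0.2524  0.2484] t 1.0
```

View pics/w1.png

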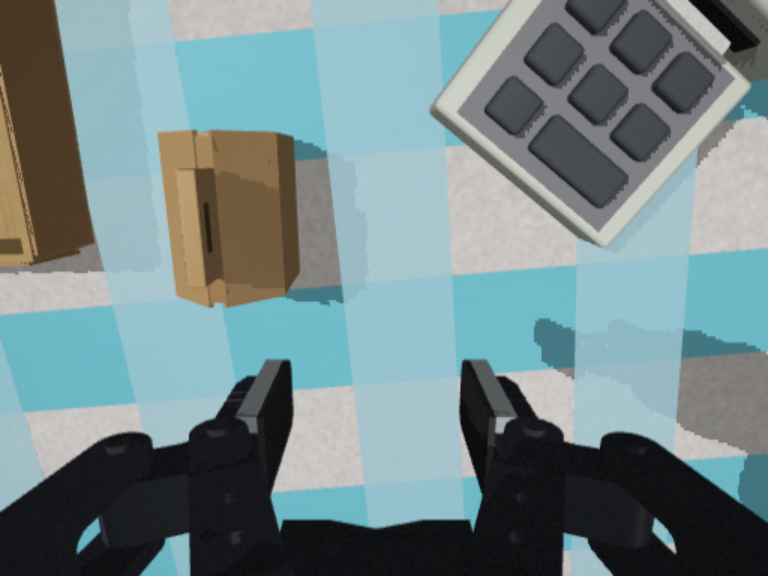

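The wrist view shows box_a at (235,215) with its tab at (195,230), agreeing with the top camera to within about 2 mm.

{"api": "move_arm", "payload": {"plan": [[[1.5,-4.5,0,0],[3,-9.1,1,0],[3,-9.1,4,0],[3,-9.1,7,0],[3,-9.1,10,0],[3,-9.1,12,0],[3,-9.1,13.4,0],[3,-9.1,13.4,0]]]}}

```text
time_s: 1.8
tcp_pos: [0.4541, -0.1705, 0.1126]
tool_rot: [-0.001, 0.999, -0.045, -0.002]
wrist_force: [-0.2, -0.4, -0.2]
finger_gap: 0.051
grip_force: 0.0
```

{"api": "move_arm", "payload": {"plan": [[[0,0,0,0],[0,0,0,0],[0,0,0,0],[0,0,0,0],[0,0,0,0],[0,0,0,0]]], "fingers": 0}}

```text
time_s: 2.4
tcp_pos: [0.4554, -0.1706, 0.1146]
tool_rot: [0.0, 0.999, -0.045, 0.0]
wrist_force: [-0.6, 0.9, 2.3]
finger_gap: 0.009
grip_force: 61.5
```

{"api": "move_arm", "payload": {"plan": [[[0,0,-2,0],[0,0,-6,0],[0,0,-10,0],[0.6,-3,-12,0],[1.2,-7,-12,0],[1.8,-11,-12,-0.5],[2.5,-15,-12,-0.8],[3,-17.1,-12,-0.8]]]}}

```text
time_s: 3.2
tcp_pos: [0.5007, 0.0009, 0.2344]
tool_rot: [-0.001, 0.999, -0.036, 0.0]
wrist_force: [-0.3, -0.2, -2.2]
finger_gap: 0.0091
grip_force: 60.8
```

{"api": "move_arm", "payload": {"plan": [[[0,0,0,0],[0,0,0,0],[0,0,0,0]]]}}

```text
time_s: 3.5
tcp_pos: [0.5003, -0.0042, 0.2341]
tool_rot: [0.0, 0.999, -0.039, -0.0]
wrist_force: [0.3, -0.5, -2.5]
finger_gap: 0.0089
grip_force: 60.8
```

```bash
python3 - <<'E'
from h import *
c=cam('wrist');save(c,'w2.png');blobs(c,.105,.135)
go(*(slot(-.077,-.039)-[.002,0]),.1205,-4.4)
c=cam('top');save(c,'t2.png')
P=cloud(c);m=(P[...,2]>.12)&(P[...,2]<.2)&(P[...,0]>.42)&(P[...,0]<.66)&(P[...,1]>-.12)&(P[...,1]<.14)
print(cv2.minAreaRect((P[m][:,:2]*1000).astype(np.float32)))
E
```

```text
blob [250. 130.] 198 c [551.  -8.] size [68.  0.] ang 85.6 z 0.135
blob [ 13. 303.] 1454 c [427. 204.] size [60. 12.] ang 11.3 z 0.122
to [ 0.501 -0.003  0.12 ] shift cm [ 0.08 -0.14 11.36] turn -0.1 | yaw -4.5 tcp [ 0.5003 -0.0043  0.2341] t 3.5
((0.0, 0.0), (0.0, 0.0), 0.0)
```

View pics/w2.png

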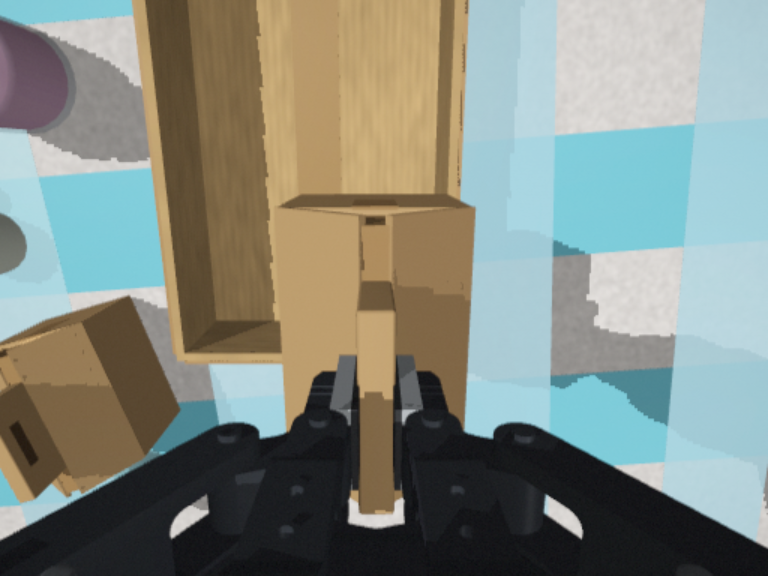

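Wrist view: box_a hangs upright over the carton's near right corner, with its far edge at row 205 and columns 275–475. It needs a 2 mm shift before lowering.

{"api": "move_arm", "payload": {"plan": [[[0.2,-0.1,2,0],[0.2,-0.1,5,0],[0.2,-0.1,8,0],[0.2,-0.1,10,0],[0.2,-0.1,11,0],[0.2,-0.1,11.3,0],[0.2,-0.1,11.4,0],[0.2,-0.1,11.4,0]]]}}

```text
time_s: 4.4
tcp_pos: [0.5033, -0.0022, 0.1213]
tool_rot: [0.0, 0.999, -0.038, 0.001]
wrist_force: [0.1, -0.3, -2.1]
finger_gap: 0.0087
grip_force: 60.7
```

{"api": "move_arm", "payload": {"plan": [[[0,0,0,0],[0,0,0,0],[0,0,0,0],[0,0,-2,0],[0,0,-5,0],[0,0,-9,0],[0,0,-13,0],[0,0,-13,0]]], "fingers": 0.45}}

```text
time_s: 5.2
tcp_pos: [0.5053, -0.0017, 0.2562]
tool_rot: [0.0, 0.999, -0.038, 0.005]
wrist_force: [1.0, 0.2, -0.6]
finger_gap: 0.0384
grip_force: 0.0
```

```bash
python3 - <<'E'
from h import *
c=cam('wrist');blobs(c,.105,.135)
go(.427,.205,.25,12)
go(.427,.205,.114,12)
E
```

```text
blob [251. 192.] 990 c [505.  -3.] size [10. 60.] ang 85.7 z 0.128
blob [ 28. 290.] 1622 c [427. 204.] size [60. 12.] ang 12.1 z 0.123
to [0.427 0.205 0.25 ] shift cm [ -9.27 -20.05   0.34] turn -16.3 | yaw -4.3 tcp [ 0.5042 -0.0019  0.2534] t 5.2
to [0.427 0.205 0.114] shift cm [ -9.27 -20.05  13.94] turn -16.3 | yaw -4.3 tcp [ 0.5042 -0.0019  0.2534] t 5.2
```

{"api": "move_arm", "payload": {"plan": [[[-1.8,-4,0,-4],[-3.6,-8,0,-8],[-5.4,-12,0,-12],[-7.2,-16,0,-16.3],[-9.1,-20.2,1,-16.3],[-9.1,-20.2,4,-16.3],[-9.1,-20.2,6,-16.3],[-9.1,-20.2,6,-16.3]]]}}

```text
time_s: 6.05
tcp_pos: [0.4252, 0.2054, 0.1872]
tool_rot: [0.001, 0.995, 0.105, -0.003]
wrist_force: [0.2, 0.2, -0.3]
finger_gap: 0.0383
grip_force: 0.0
```

{"api": "move_arm", "payload": {"plan": [[[0,0,0,0],[0,0,0,0]]]}}

```text
time_s: 6.25
tcp_pos: [0.4278, 0.2062, 0.1913]
tool_rot: [-0.0, 0.995, 0.104, 0.001]
wrist_force: [0.7, -0.6, 0.1]
finger_gap: 0.0384
grip_force: 0.0
```

```bash
python3 - <<'E'
from h import *
c=cam('wrist');blobs(c,.105,.135);go(.427,.205,.114,12)
E
```

```text
blob [  9. 112.] 841 c [459. 361.] size [28. 13.] ang 5.5 z 0.122
blob [252. 213.] 1548 c [427. 205.] size [60. 10.] ang 11.9 z 0.123
to [0.427 0.205 0.114] shift cm [-0.11  0.11  7.74] turn -0.1 | yaw 11.9 tcp [0.4279 0.2063 0.1914] t 6.3
```

{"api": "move_arm", "payload": {"plan": [[[0,0.1,2,0],[0,0.1,4,0],[0,0.1,6,0],[0,0.1,7.2,0],[0,0.1,7.6,0],[0,0.1,7.6,0]]]}}

```text
time_s: 6.9
tcp_pos: [0.4276, 0.2053, 0.1146]
tool_rot: [-0.0, 0.995, 0.104, -0.0]
wrist_force: [-0.2, -0.6, -0.3]
finger_gap: 0.0385
grip_force: 0.0
```

{"api": "move_arm", "payload": {"plan": [[[0,0,0,0],[0,0,0,0],[0,0,0,0],[0,0,0,0],[0,0,0,0],[0,0,-2,0],[0,0,-5,0],[0,0,-8,0]]], "fingers": 0}}

```text
time_s: 7.7
tcp_pos: [0.4268, 0.2051, 0.195]
tool_rot: [0.0, 0.995, 0.104, -0.001]
wrist_force: [0.7, -0.1, -2.5]
finger_gap: 0.0087
grip_force: 58.8
```

```bash
python3 - <<'E'
from h import *
go(*slot(-.077,.039),.2341,-4.4)
E
```

```text
to [0.509 0.075 0.234] shift cm [ 5.36 14.45 -3.91] turn 16.4 | yaw 12.0 tcp [0.4268 0.2051 0.195 ] t 7.7
```

{"api": "move_arm", "payload": {"plan": [[[0,0,-3.9,0],[0.6,1.5,-3.9,3],[2,5,-3.9,8],[3.4,9,-3.9,13],[4.8,13,-3.9,16.4],[5.4,14.5,-3.9,16.4],[5.4,14.5,-3.9,16.4],[5.4,14.5,-3.9,16.4]]]}}

```text
time_s: 8.5
tcp_pos: [0.5098, 0.075, 0.2327]
tool_rot: [-0.0, 0.999, -0.039, -0.001]
wrist_force: [0.4, 0.3, -2.6]
finger_gap: 0.0088
grip_force: 58.8
```

{"api": "move_arm", "payload": {"plan": [[[0,0,0,0],[0,0,0,0]]]}}

```text
time_s: 8.7
tcp_pos: [0.5098, 0.0758, 0.2333]
tool_rot: [-0.0, 0.999, -0.038, -0.0]
wrist_force: [0.1, 1.0, -2.7]
finger_gap: 0.0091
grip_force: 58.8
```

```bash
python3 - <<'E'
from h import *
c=cam('wrist');P=cloud(c)
for lo,hi in((.12,.15),(.15,.2)):
    m=(P[...,2]>lo)&(P[...,2]<hi)&(P[...,0]>.53)&(P[...,0]<.58)
    if m.sum()>5: print(m.sum(),cv2.minAreaRect((P[m][:,:2]*1000).astype(np.float32)))
go(*slot(-.077,.039),.1205,-4.4)
E
```

```text
536 ((551.0032348632812, 46.41350555419922), (118.74993133544922, 14.270730972290039), 73.68621063232422)
4752 ((543.2280883789062, 72.63406372070312), (70.29358673095703, 31.137195587158203), 86.05852508544922)
to [0.509 0.075 0.12 ] shift cm [-0.06  0.09 11.29] turn 0.1 | yaw -4.3 tcp [0.5099 0.0756 0.2334] t 8.8
```

{"api": "move_arm", "payload": {"plan": [[[0,0,2,0],[0,0,5,0],[0,0,8,0],[0,0,10,0],[0,0,11,0],[0,0,11.2,0],[0,0,11.3,0],[0,0,11.3,0]]]}}

```text
time_s: 9.55
tcp_pos: [0.5109, 0.0747, 0.1213]
tool_rot: [-0.0, 0.999, -0.039, 0.001]
wrist_force: [-0.8, -0.2, -2.9]
finger_gap: 0.0092
grip_force: 59.0
```

{"api": "move_arm", "payload": {"plan": [[[0,0,0,0],[0,0,0,0],[0,0,0,0],[0,0,-2,0],[0,0,-5,0],[0,0,-9,0],[0,0,-13,0],[0,0,-13,0]]], "fingers": 0.45}}

```text
time_s: 10.35
tcp_pos: [0.5128, 0.0753, 0.2562]
tool_rot: [-0.001, 0.999, -0.039, 0.004]
wrist_force: [0.5, -0.2, -0.4]
finger_gap: 0.0383
grip_force: 0.0
```

```bash
python3 - <<'E'
from h import *
c=cam('wrist');blobs(c,.105,.135);save(c,'w3.png')
go(.632,.22,.25,0)
E
```

```text
blob [246. 189.] 967 c [515.  78.] size [10. 60.] ang 86.1 z 0.128
blob [345. 193.] 1423 c [505.  -3.] size [11. 60.] ang 85.6 z 0.128
to [0.632 0.22  0.25 ] shift cm [ 10.85 -15.4    0.34] turn -4.5 | yaw -4.5 tcp [0.5118 0.0749 0.2534] t 10.4
```

View pics/w3.png

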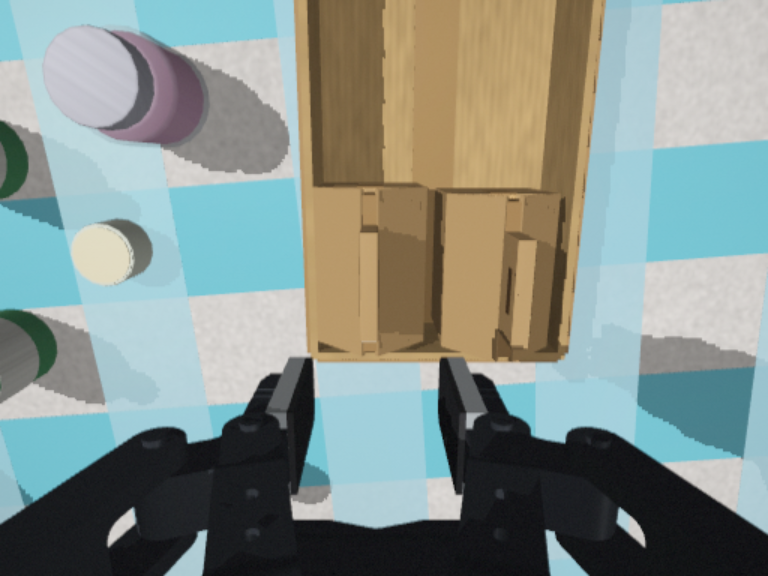

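Both boxes stand in the near end of the carton, with their tabs at (368,290) and (520,290). The jar is at (120,85).

{"api": "move_arm", "payload": {"plan": [[[2.2,-3,0,0],[4.4,-6,0,0],[6.6,-9.2,0,0],[8.8,-12.3,0,0],[11,-15.3,1,0],[11,-15.3,4,0],[11,-15.3,7,0],[11,-15.3,7,0]]], "fingers": 0.92}}

```text
time_s: 11.2
tcp_pos: [0.6293, 0.2175, 0.1745]
tool_rot: [0.002, 0.999, -0.038, -0.004]
wrist_force: [-1.4, -0.7, 0.2]
finger_gap: 0.0785
grip_force: 0.0
```

{"api": "move_arm", "payload": {"plan": [[[0,0,0,0],[0,0,0,0]]]}}

```text
time_s: 11.4
tcp_pos: [0.6325, 0.2188, 0.1821]
tool_rot: [-0.0, 0.999, -0.039, 0.001]
wrist_force: [-0.4, 0.0, 0.5]
finger_gap: 0.0788
grip_force: 0.0
```

```bash
python3 - <<'E'
from h import *
c=cam('wrist');blobs(c,.085,.11)
go(.632,.22,.093,-4.4)
E
```

```text
blob [250. 204.] 4495 c [634. 219.] size [51. 51.] ang 87.2 z 0.096
blob [ 70. 251.] 3572 c [607. 352.] size [58. 52.] ang 31.9 z 0.106
blob [448. 293.] 1230 c [554.  76.] size [37. 23.] ang 85.5 z 0.097
blob [431. 378.] 287 c [486.  90.] size [22. 14.] ang 9.7 z 0.107
to [0.632 0.22  0.093] shift cm [-0.07 -0.12  8.94] turn -0.1 | yaw -4.5 tcp [0.6326 0.2188 0.1824] t 11.4
```

{"api": "move_arm", "payload": {"plan": [[[0.1,0,3,0],[0.1,0,5,0],[0.1,0,7,0],[0.1,0,8.2,0],[0.1,0,8.6,0],[0.1,0,8.6,0],[0.1,0,8.6,0]]]}}

```text
time_s: 12.15
tcp_pos: [0.6335, 0.2188, 0.0957]
tool_rot: [-0.0, 0.999, -0.039, 0.001]
wrist_force: [-0.1, 1.0, 1.2]
finger_gap: 0.0785
grip_force: 0.0
```

{"api": "move_arm", "payload": {"plan": [[[0,0,0,0],[0,0,0,0],[0,0,0,0],[0,0,0,0],[0,0,-2,0],[0,0,-6,0],[0,0,-10,0],[0,0,-12,0]]], "fingers": 0}}

```text
time_s: 12.95
tcp_pos: [0.6334, 0.2189, 0.2176]
tool_rot: [-0.001, 0.999, -0.039, 0.001]
wrist_force: [1.0, 0.7, -4.3]
finger_gap: 0.0496
grip_force: 64.0
```

```bash
python3 - <<'E'
from h import *
go(*slot(.018,-.038),.213,-4.4);print(ctrl.read_state()['finger_gap'])
E
```

```text
to [ 0.598 -0.009  0.213] shift cm [-1.76 23.02  0.46] turn -0.0 | yaw -4.4 tcp [0.6334 0.2189 0.2176] t 12.9
0.049578264792158135
```

{"api": "move_arm", "payload": {"plan": [[[-0.2,2,0,0],[-0.4,6,0,0],[-0.7,10,0,0],[-1,14,0,0],[-1.3,18,0,0],[-1.6,21.5,0,0],[-1.8,23,0,0],[-1.8,23,0,0]]]}}

```text
time_s: 13.75
tcp_pos: [0.5962, -0.0131, 0.2136]
tool_rot: [0.001, 0.999, -0.041, -0.001]
wrist_force: [0.4, -0.0, -4.2]
finger_gap: 0.0493
grip_force: 64.0
```

{"api": "move_arm", "payload": {"plan": [[[0,0,0,0],[0,0,0,0]]]}}

```text
time_s: 13.95
tcp_pos: [0.597, -0.0075, 0.2141]
tool_rot: [-0.0, 0.999, -0.038, -0.0]
wrist_force: [-0.5, -0.1, -4.8]
finger_gap: 0.05
grip_force: 64.0
```

```bash
python3 - <<'E'
from h import *
c=cam('wrist');save(c,'w4.png')
go(*slot(.018,-.038),.101,-4.4)
E
```

```text
to [ 0.598 -0.009  0.101] shift cm [ 0.11  0.17 11.32] turn 0.1 | yaw -4.3 tcp [ 0.597  -0.0075  0.2142] t 14.0
```

View pics/w4.png

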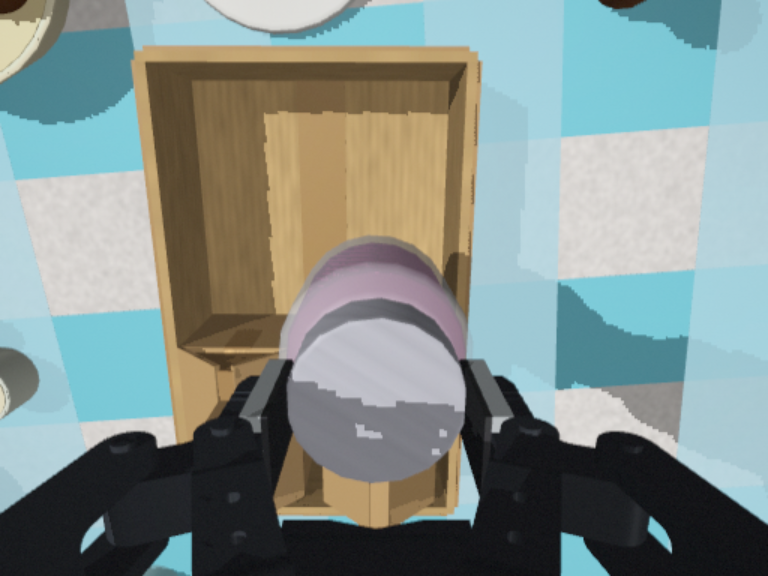

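The wrist view shows the held jar at (378,400), inside the right wall and clear of the boxes, so I'm lowering it.

{"api": "move_arm", "payload": {"plan": [[[0.2,0.1,2,0],[0.2,0.1,5,0],[0.2,0.1,8,0],[0.2,0.1,10,0],[0.2,0.1,10.9,0],[0.2,0.1,11.2,0],[0.2,0.1,11.3,0],[0.2,0.1,11.3,0]]]}}

```text
time_s: 14.8
tcp_pos: [0.5997, -0.0103, 0.1024]
tool_rot: [-0.0, 0.999, -0.039, 0.001]
wrist_force: [-0.0, 0.2, -2.9]
finger_gap: 0.0496
grip_force: 64.1
```

{"api": "move_arm", "payload": {"plan": [[[0,0,0,0],[0,0,0,0],[0,0,0,0],[0,0,-2,0],[0,0,-5,0],[0,0,-9,0],[0,0,-13,0],[0,0,-13,0]]], "fingers": 0.75}}

```text
time_s: 15.6
tcp_pos: [0.6017, -0.0101, 0.238]
tool_rot: [0.0, 0.999, -0.039, 0.005]
wrist_force: [0.3, 0.4, -0.8]
finger_gap: 0.0639
grip_force: 0.0
```

```bash
python3 - <<'E'
from h import *
c=cam('wrist');blobs(c,.091,.112)
blobs(cam('top'),.125,.16)
go(.603,.356,.23,30)
E
```

```text
blob [251. 191.] 3021 c [601. -11.] size [51. 51.] ang 10.9 z 0.101
blob [153. 244.] 229 c [561.  77.] size [14. 28.] ang 20.9 z 0.097
blob [171. 323.] 274 c [484.  74.] size [11. 38.] ang 85.0 z 0.097
blob [79. 70.] 25 c [885. 465.] size [5. 9.] ang 9.6 z 0.156
blob [120. 177.] 121 c [604. 356.] size [27. 28.] ang 79.3 z 0.144
blob [231. 211.] 87 c [513.  80.] size [10. 58.] ang 85.3 z 0.131
blob [112. 236.] 126 c [458. 371.] size [28. 27.] ang 89.2 z 0.143
to [0.603 0.356 0.23 ] shift cm [ -2.51 -36.57   0.27] turn -34.5 | yaw -4.5 tcp [ 0.5996 -0.0106  0.2327] t 15.7
```

{"api": "move_arm", "payload": {"plan": [[[-0.3,-4.5,0,0],[-0.6,-9.2,0,0],[-0.9,-14,0,0],[-1.2,-18.8,0,0],[-1.5,-23.5,0,0],[-1.8,-28,0,0],[-2.2,-33,0,0],[-2.4,-36.5,0,0]]], "fingers": 0.6}}

```text
time_s: 16.5
tcp_pos: [0.6016, 0.3586, 0.2295]
tool_rot: [-0.0, 0.999, -0.038, -0.001]
wrist_force: [0.6, 0.4, 0.1]
finger_gap: 0.0514
grip_force: 0.0
```

{"api": "move_arm", "payload": {"plan": [[[0,0,0,0],[0,0,0,0],[0,0,0,0]]]}}

```text
time_s: 16.8
tcp_pos: [0.6037, 0.3536, 0.2303]
tool_rot: [0.001, 0.999, -0.039, -0.0]
wrist_force: [-0.1, 0.0, -0.0]
finger_gap: 0.051
grip_force: 0.0
```

```bash
python3 - <<'E'
from h import *
c=cam('wrist');blobs(c,.125,.16)
go(.6035,.356,.126)
E
```

```text
blob [247. 204.] 1477 c [605. 356.] size [29. 29.] ang 7.6 z 0.141
to [0.604 0.356 0.126] shift cm [-0.06 -0.26 10.47] turn 0 | yaw -4.6 tcp [0.6039 0.3533 0.2307] t 16.9
```

{"api": "move_arm", "payload": {"plan": [[[0.1,-0.2,3,0],[0.1,-0.2,6,0],[0.1,-0.2,8.5,0],[0.1,-0.2,10,0],[0.1,-0.2,10.4,0],[0.1,-0.2,10.4,0],[0.1,-0.2,10.4,0]]]}}

```text
time_s: 17.55
tcp_pos: [0.6052, 0.3574, 0.1289]
tool_rot: [-0.001, 0.999, -0.039, 0.001]
wrist_force: [0.9, -0.1, -0.0]
finger_gap: 0.0516
grip_force: 0.0
```

{"api": "move_arm", "payload": {"plan": [[[0,0,0,0],[0,0,0,0],[0,0,0,0],[0,0,0,0],[0,0,-2,0],[0,0,-6,0],[0,0,-10,0],[0,0,-13,0]]], "fingers": 0}}

```text
time_s: 18.35
tcp_pos: [0.6044, 0.3573, 0.2596]
tool_rot: [-0.0, 0.999, -0.039, 0.0]
wrist_force: [1.2, 1.0, -3.6]
finger_gap: 0.0262
grip_force: 59.9
```

```bash
python3 - <<'E'
from h import *
print(ctrl.read_state()['finger_gap'])
go(*slot(.092,-.04),.256,-4.4)
go(*slot(.092,.04),.256,-4.4)
E
```

```text
0.026183111531456922
to [ 0.672 -0.017  0.256] shift cm [ 9.6  36.8   0.36] turn -0.0 | yaw -4.4 tcp [0.6044 0.3573 0.2596] t 18.4
to [0.678 0.063 0.256] shift cm [ 9.59 28.8   0.36] turn -0.0 | yaw -4.4 tcp [0.6044 0.3573 0.2596] t 18.4
```

{"api": "move_arm", "payload": {"plan": [[[1,4,0,0],[2.2,8.5,0,0],[3.4,13,0,0],[4.6,17.7,0,0],[5.8,22.4,0,0],[7,27.1,0,0],[8.3,31.8,0,0],[9.2,35.5,0,0]]]}}

```text
time_s: 19.15
tcp_pos: [0.6686, -0.0079, 0.2568]
tool_rot: [0.001, 0.999, -0.04, -0.0]
wrist_force: [1.2, -0.3, -3.8]
finger_gap: 0.0263
grip_force: 60.2
```

{"api": "move_arm", "payload": {"plan": [[[0.4,1.3,0,0],[0.4,1.3,0,0],[0.4,1.3,0,0],[0.4,1.3,0,0]]]}}

```text
time_s: 19.55
tcp_pos: [0.6714, -0.0147, 0.2573]
tool_rot: [-0.001, 0.999, -0.037, -0.0]
wrist_force: [-0.6, 0.5, -2.8]
finger_gap: 0.0263
grip_force: 60.3
```

```bash
python3 - <<'E'
from h import *
c=cam('wrist');save(c,'w5.png')
go(*slot(.092,-.04),.133,-4.4)
E
```

```text
to [ 0.672 -0.017  0.133] shift cm [ 0.04  0.21 12.43] turn 0.1 | yaw -4.3 tcp [ 0.6714 -0.0148  0.2573] t 19.6
```

View pics/w5.png

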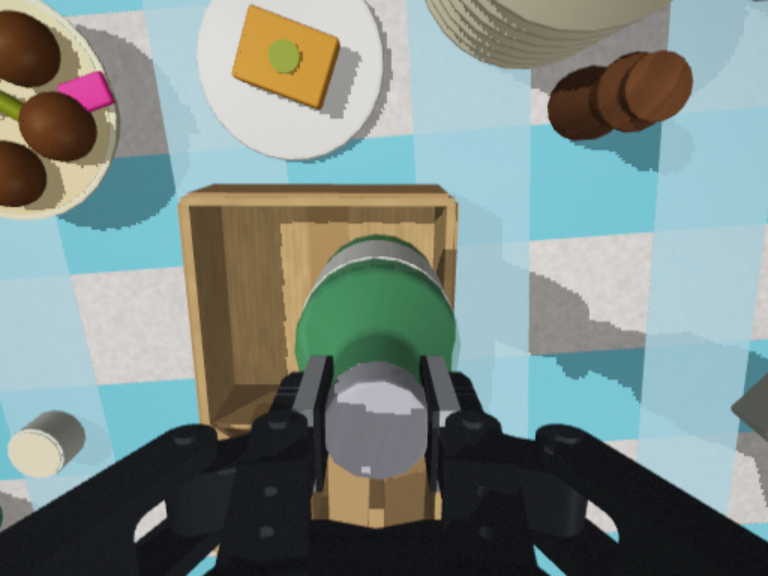

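The held bottle is at (378,330), over the carton's far right cell with clearance.

{"api": "move_arm", "payload": {"plan": [[[0.1,0.1,2,0],[0.1,0.1,5,0],[0.1,0.1,8,0],[0.1,0.1,10.5,0],[0.1,0.1,11.8,0],[0.1,0.1,12.3,0],[0.1,0.1,12.4,0],[0.1,0.1,12.4,0]]]}}

```text
time_s: 20.4
tcp_pos: [0.6732, -0.0179, 0.1345]
tool_rot: [-0.0, 0.999, -0.039, 0.001]
wrist_force: [-0.2, -0.2, -4.6]
finger_gap: 0.0265
grip_force: 60.4
```

{"api": "move_arm", "payload": {"plan": [[[0,0,0,0],[0,0,0,0],[0,0,0,0],[0,0,-2,0],[0,0,-5,0],[0,0,-9,0],[0,0,-12,0],[0,0,-12,0]]], "fingers": 0.6}}

```text
time_s: 21.2
tcp_pos: [0.6747, -0.0178, 0.2593]
tool_rot: [-0.0, 0.999, -0.039, 0.004]
wrist_force: [-0.2, -0.3, -0.0]
finger_gap: 0.0513
grip_force: 0.0
```

```bash
python3 - <<'E'
from h import *
c=cam('wrist');blobs(c,.125,.16);blobs(cam('top'),.125,.16)
go(.458,.371,.25)
E
```

```text
blob [389.   5.] 796 c [ 801. -126.] size [62.  8.] ang 85.5 z 0.134
blob [253. 199.] 1234 c [673. -20.] size [29. 28.] ang 35.4 z 0.146
blob [248. 346.] 109 c [530.  -5.] size [ 9. 11.] ang 85.6 z 0.128
blob [231. 211.] 86 c [513.  81.] size [10. 57.] ang 88.8 z 0.131
blob [264. 214.] 86 c [504.  -1.] size [10. 58.] ang 87.2 z 0.131
blob [112. 236.] 124 c [458. 371.] size [29. 27.] ang 86.5 z 0.144
to [0.458 0.371 0.25 ] shift cm [-24.45 -37.14   0.44] turn 0 | yaw -4.5 tcp [ 0.673  -0.0183  0.2544] t 21.3
```

{"api": "move_arm", "payload": {"plan": [[[-2.4,-3.7,0,0],[-4.9,-7.4,0,0],[-7.3,-11.1,0,0],[-9.8,-14.8,0,0],[-12.2,-18.5,0,0],[-14.7,-22.3,0,0],[-17.1,-26,0,0],[-19.6,-29.7,0,0]]]}}

```text
time_s: 22.1
tcp_pos: [0.4988, 0.2939, 0.2522]
tool_rot: [0.0, 0.999, -0.039, -0.001]
wrist_force: [1.1, 0.3, 0.7]
finger_gap: 0.0514
grip_force: 0.0
```

{"api": "move_arm", "payload": {"plan": [[[-2.4,-3.7,0,0],[-4.8,-7.4,0,0],[-4.8,-7.5,0,0],[-4.8,-7.5,1,0],[-4.8,-7.5,2,0],[-4.8,-7.5,2,0],[-4.8,-7.5,2,0]]]}}

```text
time_s: 22.8
tcp_pos: [0.4588, 0.37, 0.2325]
tool_rot: [0.001, 0.999, -0.04, -0.0]
wrist_force: [0.0, -0.4, -0.2]
finger_gap: 0.0516
grip_force: 0.0
```

```bash
python3 - <<'E'
from h import *
c=cam('wrist');blobs(c,.125,.16)
go(.458,.371,.127)
E
```

```text
blob [249. 204.] 1441 c [459. 370.] size [28. 29.] ang 85.9 z 0.141
blob [ 12. 308.] 1281 c [397. 557.] size [43.  4.] ang 20.9 z 0.153
to [0.458 0.371 0.127] shift cm [-0.08 -0.04 10.61] turn 0 | yaw -4.5 tcp [0.4588 0.3705 0.2331] t 22.9
```

{"api": "move_arm", "payload": {"plan": [[[0,0,3,0],[0,0,6,0],[0,0,8.5,0],[0,0,10,0],[0,0,10.5,0],[0,0,10.5,0],[0,0,10.5,0]]]}}

```text
time_s: 23.55
tcp_pos: [0.4587, 0.3721, 0.1296]
tool_rot: [-0.001, 0.999, -0.039, 0.001]
wrist_force: [0.7, -0.1, -0.1]
finger_gap: 0.0514
grip_force: 0.0
```

{"api": "move_arm", "payload": {"plan": [[[0,0,0,0],[0,0,0,0],[0,0,0,0],[0,0,0,0],[0,0,-2,0],[0,0,-6,0],[0,0,-10,0],[0,0,-14,0]]], "fingers": 0}}

```text
time_s: 24.35
tcp_pos: [0.4576, 0.3711, 0.2693]
tool_rot: [0.0, 0.999, -0.039, -0.001]
wrist_force: [0.7, 0.8, -5.1]
finger_gap: 0.0262
grip_force: 60.3
```

```bash
python3 - <<'E'
from h import *
print(ctrl.read_state()['finger_gap'])
go(*slot(.092,.04),.27,-4.4)
E
```

```text
0.026244153347332537
to [0.678 0.063 0.27 ] shift cm [24.34 29.03 -0.07] turn -0.0 | yaw -4.4 tcp [0.4576 0.3711 0.2693] t 24.4
```

{"api": "move_arm", "payload": {"plan": [[[2.5,3,0,0],[5.5,6.6,0,0],[8.6,10.3,0,0],[11.7,14,0,0],[14.8,17.7,0,0],[17.9,21.4,0,0],[21,25,0,0],[23.4,27.9,0,0]]]}}

```text
time_s: 25.15
tcp_pos: [0.6708, 0.0716, 0.2674]
tool_rot: [0.001, 0.999, -0.04, -0.001]
wrist_force: [0.4, -0.1, -5.1]
finger_gap: 0.0265
grip_force: 60.3
```

{"api": "move_arm", "payload": {"plan": [[[1,1.1,0,0],[1,1.1,0,0],[1,1.1,0,0],[1,1.1,0,0]]]}}

```text
time_s: 25.55
tcp_pos: [0.6781, 0.0654, 0.2683]
tool_rot: [-0.0, 0.999, -0.038, -0.0]
wrist_force: [-0.2, 0.5, -5.1]
finger_gap: 0.0267
grip_force: 60.4
```

```bash
python3 - <<'E'
from h import *
c=cam('wrist');save(c,'w6.png')
go(*slot(.092,.04),.133,-4.4)
E
```

```text
to [0.678 0.063 0.133] shift cm [-0.02  0.25 13.54] turn 0.1 | yaw -4.3 tcp [0.6782 0.0653 0.2684] t 25.6
```

View pics/w6.png

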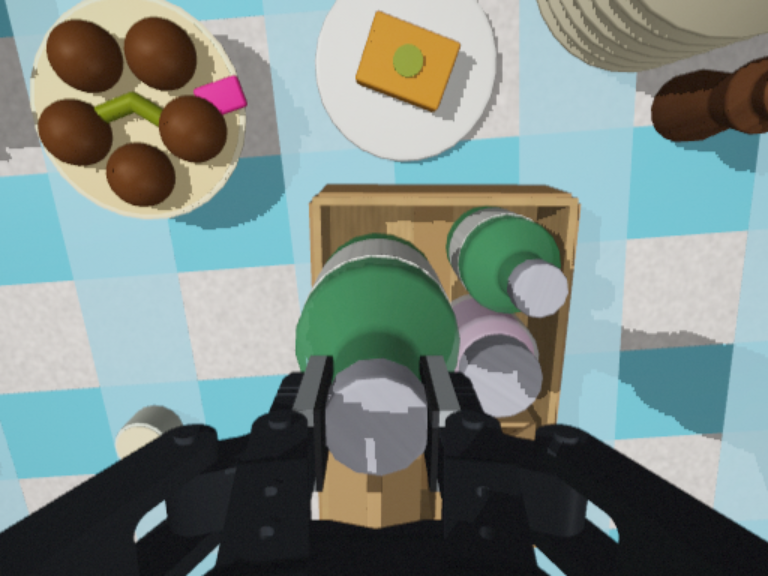

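The second bottle hangs at (378,330), over the empty far left cell. The first bottle (520,260) and the jar (497,365) are standing upright.

{"api": "move_arm", "payload": {"plan": [[[-0.6,0.1,2,0],[-0.6,0.1,5,0],[-0.6,0.1,8,0],[-0.6,0.1,11,0],[-0.6,0.1,12.7,0],[-0.6,0.1,13.3,0],[-0.6,0.1,13.4,0],[-0.6,0.1,13.4,0]]]}}

```text
time_s: 26.4
tcp_pos: [0.6734, 0.0634, 0.1355]
tool_rot: [-0.0, 0.999, -0.039, 0.001]
wrist_force: [0.2, 0.5, -5.3]
finger_gap: 0.0261
grip_force: 60.5
```

{"api": "move_arm", "payload": {"plan": [[[0,0,0,0],[0,0,0,0],[0,0,0,0],[0,0,-2,0],[0,0,-5,0],[0,0,-9,0],[0,0,-12,0],[0,0,-12,0]]], "fingers": 0.6}}

```text
time_s: 27.2
tcp_pos: [0.6749, 0.0637, 0.2604]
tool_rot: [-0.001, 0.999, -0.039, 0.004]
wrist_force: [-0.2, 0.2, -0.0]
finger_gap: 0.0511
grip_force: 0.0
```

```bash
python3 - <<'E'
from h import *
c=cam('wrist');blobs(c,.09,.16);c=cam('top');blobs(c,.115,.16);save(c,'t7.png')
go(.505,-.347,.2,-43.5)
E
```

```text
blob [508.  60.] 175 c [ 762. -155.] size [24. 10.] ang 6.1 z 0.101
blob [345. 180.] 3485 c [676. -17.] size [52. 58.] ang 47.5 z 0.145
blob [252. 184.] 3153 c [676.  61.] size [58. 53.] ang 85.9 z 0.146
blob [342. 244.] 1065 c [611. -18.] size [52. 27.] ang 50.4 z 0.101
blob [248. 321.] 1418 c [531.  77.] size [27. 70.] ang 86.1 z 0.127
blob [317. 334.] 132 c [507.   7.] size [ 6. 41.] ang 88.4 z 0.094
blob [80. 71.] 31 c [885. 465.] size [ 6. 10.] ang 31.4 z 0.158
blob [99. 71.] 31 c [884. 416.] size [ 6. 10.] ang 25.6 z 0.158
blob [118.  70.] 27 c [884. 367.] size [ 7. 10.] ang 31.1 z 0.157
blob [118.  81.] 25 c [857. 367.] size [9. 7.] ang 57.0 z 0.158
blob [80. 82.] 28 c [857. 465.] size [4. 9.] ang 26.5 z 0.157
blob [98. 81.] 26 c [857. 416.] size [5. 8.] ang 47.6 z 0.159
blob [80. 92.] 25 c [829. 465.] size [5. 5.] ang 44.3 z 0.157
blob [98. 91.] 25 c [829. 417.] size [6. 9.] ang 15.1 z 0.158
blob [231. 211.] 103 c [513.  80.] size [10. 58.] ang 85.5 z 0.131
to [ 0.505 -0.347  0.2  ] shift cm [-13.6   42.19   5.54] turn 39.1 | yaw -4.4 tcp [0.6733 0.0631 0.2554] t 27.3
```

View pics/t7.png

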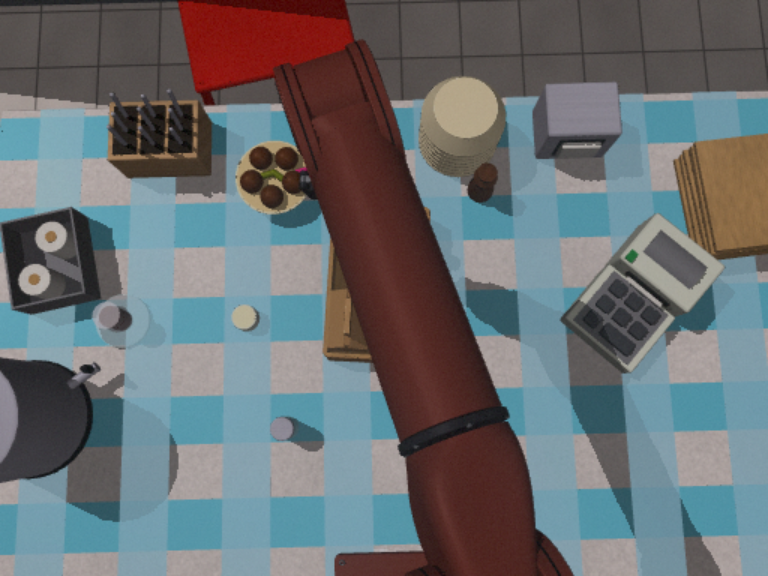

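All five pieces are in the carton, and the bystanders in view are where they started. Now the printer.

{"api": "move_arm", "payload": {"plan": [[[-1.3,4.2,0,5],[-2.7,8.4,0,10],[-4,12.6,0,15],[-5.4,16.9,0,20],[-6.7,21.1,0,25],[-8.1,25.3,0,30],[-9.4,29.5,0,35],[-10.8,33.8,0,39]]], "fingers": 0}}

```text
time_s: 28.1
tcp_pos: [0.5376, -0.267, 0.2531]
tool_rot: [-0.0, 0.928, -0.372, -0.001]
wrist_force: [0.1, -1.0, 0.1]
finger_gap: -0.0004
grip_force: 0.0
```

{"api": "move_arm", "payload": {"plan": [[[0,0,0,0],[0,0,0,0],[0,0,0,0]]]}}

```text
time_s: 28.4
tcp_pos: [0.5392, -0.2644, 0.2536]
tool_rot: [-0.0, 0.929, -0.369, -0.001]
wrist_force: [-0.5, 0.1, -0.5]
finger_gap: 0.0002
grip_force: 0.0
```

```bash
cat >> h.py <<'E'
def keys(c):
    P=cloud(c);g=cv2.cvtColor(c['image'],cv2.COLOR_RGB2GRAY)
    k=(P[...,2]>.051)&(P[...,2]<.060)&(P[...,0]>.35)&(P[...,0]<.65)&(P[...,1]<-.3)&(P[...,1]>-.6)
    n,l,st,ce=cv2.connectedComponentsWithStats(cv2.erode(k.astype(np.uint8),np.ones((2,2))))
    for i in range(1,n):
        if st[i,4]>25:
            p=P[l==i];r=cv2.minAreaRect((p[:,:2]*1000).astype(np.float32));print('key',ce[i].round(),np.round(r[0]),np.round(r[1]),round(r[2],1),np.nanmedian(p[:,2]).round(4))
E
python3 - <<'E'
from h import *
keys(cam('wrist'));c=cam('top');keys(c);blobs(c,.09,.16,60)
save(c,'t8.png');print(ctrl.tip_extent,ctrl.read_state()['finger_gap'])
go(.505,-.347,.12,-43.5)
E
```

```text
key [308.  23.] [ 602. -396.] [19.  4.] 31.2 0.053
key [380.  59.] [ 536. -424.] [25. 25.] 46.9 0.0547
key [420.  59.] [ 511. -450.] [25. 25.] 47.1 0.0547
key [341.  60.] [ 560. -397.] [26. 25.] 47.6 0.0548
key [377. 100.] [ 509. -399.] [25. 24.] 46.6 0.0547
key [415. 100.] [ 485. -426.] [25. 24.] 46.6 0.0547
key [338. 101.] [ 533. -373.] [26. 24.] 47.2 0.0548
key [336. 140.] [ 507. -349.] [26. 24.] 46.6 0.0548
key [392. 139.] [ 471. -388.] [61. 25.] 47.3 0.0548
key [394. 212.] [ 508. -345.] [14. 23.] 48.9 0.0551
blob [324. 115.] 141 c [ 762. -166.] size [32. 32.] ang 17.9 z 0.114
blob [237. 151.] 372 c [672.  63.] size [55. 58.] ang 88.8 z 0.147
blob [269. 151.] 377 c [669. -17.] size [60. 55.] ang 83.4 z 0.148
blob [266. 178.] 312 c [600.  -9.] size [49. 50.] ang 58.7 z 0.105
0.017 0.0003627774445198099
to [ 0.505 -0.347  0.12 ] shift cm [ 3.17  8.4  13.39] turn 0.2 | yaw -43.3 tcp [ 0.5395 -0.2641  0.2539] t 28.5
```

View pics/t8.png

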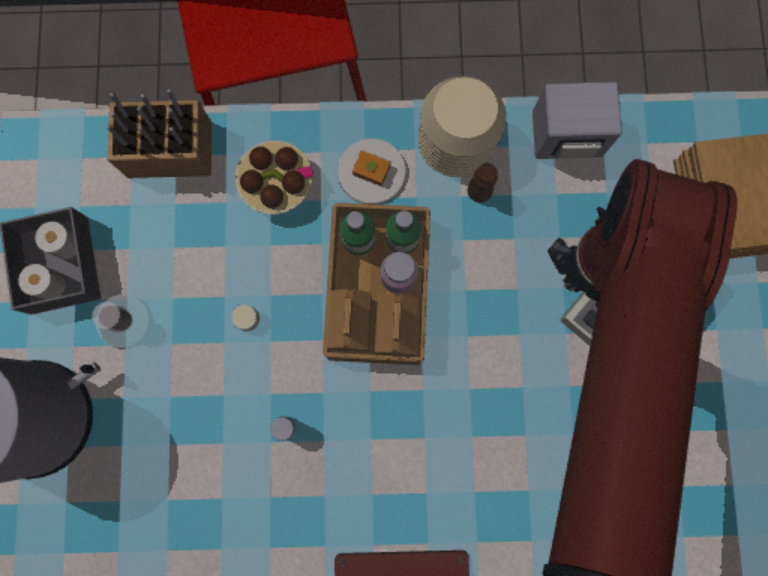

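All five pieces stand in the carton: bottles at (357,230) and (403,228), jar at (399,270), boxes at (347,325) and (400,325). Next I hover over Clear.

{"api": "move_arm", "payload": {"plan": [[[1.5,4,2,0],[3.4,8.2,4,0],[3.4,8.2,8,0],[3.4,8.2,11,0],[3.4,8.2,13,0],[3.4,8.2,13.4,0],[3.4,8.2,13.4,0],[3.4,8.2,13.4,0]]]}}

```text
time_s: 29.3
tcp_pos: [0.5083, -0.3485, 0.1218]
tool_rot: [0.0, 0.929, -0.37, 0.001]
wrist_force: [0.2, -0.3, 0.4]
finger_gap: -0.0001
grip_force: 0.0
```

{"api": "move_arm", "payload": {"plan": [[[0,0,0,0],[0,0,0,0]]]}}

```text
time_s: 29.5
tcp_pos: [0.5078, -0.3488, 0.1215]
tool_rot: [0.0, 0.929, -0.37, 0.001]
wrist_force: [0.4, -0.9, -0.3]
finger_gap: 0.0001
grip_force: 0.0
```

```bash
python3 - <<'E'
from h import *
for p in((.507,-.348),(.509,-.398),(.471,-.388)): go(*p,.066,-43.3)
E
```

```text
to [ 0.507 -0.348  0.066] shift cm [-0.12 -0.    5.55] turn -0.1 | yaw -43.4 tcp [ 0.5078 -0.3488  0.1215] t 29.5
to [ 0.509 -0.398  0.066] shift cm [3.46 3.49 5.55] turn -0.1 | yaw -43.4 tcp [ 0.5078 -0.3488  0.1215] t 29.5
to [ 0.471 -0.388  0.066] shift cm [0.02 5.38 5.55] turn -0.1 | yaw -43.4 tcp [ 0.5078 -0.3488  0.1215] t 29.5
```

{"api": "move_arm", "payload": {"plan": [[[0,0,2,0],[0,0,4,0],[0,0,4.8,0],[0,0,5.2,0],[0,0,5.4,0],[0,0,5.4,0],[0,0,5.4,0],[0,0,5.4,0]]]}}

```text
time_s: 30.3
tcp_pos: [0.5076, -0.3488, 0.0671]
tool_rot: [0.0, 0.929, -0.37, 0.0]
wrist_force: [-2.5, 1.9, 4.1]
finger_gap: 0.0001
grip_force: 2.1
```

{"api": "move_arm", "payload": {"plan": [[[0,0,0.1,0],[0,0,0.1,0],[0,0,0.15,0],[0,0,0.15,0],[0,0,0.15,0]]]}}

```text
time_s: 30.8
tcp_pos: [0.5076, -0.3489, 0.0661]
tool_rot: [0.0, 0.929, -0.37, 0.001]
wrist_force: [-4.5, 2.1, 13.1]
finger_gap: 0.0001
grip_force: 6.3
```

Clear bottomed out, with 13 N at TCP z 0.066. Next I lift off and hover over key 5.

{"api": "move_arm", "payload": {"plan": [[[0,0,-1,0],[0,0,-3,0],[1.7,1.7,-3.5,0],[3.4,3.4,-3.5,0],[3.5,3.5,-3.5,0],[3.5,3.5,-3.5,0],[3.5,3.5,-3.5,0],[3.5,3.5,-3.5,0]]]}}

```text
time_s: 31.6
tcp_pos: [0.509, -0.3969, 0.0997]
tool_rot: [-0.0, 0.929, -0.369, -0.0]
wrist_force: [-0.7, -0.2, -0.7]
finger_gap: -0.0004
grip_force: 0.0
```

```bash
python3 - <<'E'
from h import *
for p in((.509,-.398),(.471,-.388)): go(*p,.066,-43.3)
keys(cam('wrist'))
E
```

```text
to [ 0.509 -0.398  0.066] shift cm [0.08 0.08 3.37] turn -0.1 | yaw -43.4 tcp [ 0.509  -0.3969  0.0997] t 31.6
to [ 0.471 -0.388  0.066] shift cm [-3.37  1.96  3.37] turn -0.1 | yaw -43.4 tcp [ 0.509  -0.3969  0.0997] t 31.6
key [321. 162.] [ 511. -451.] [26. 25.] 46.9 0.0548
key [184. 164.] [ 559. -398.] [25. 26.] 47.6 0.0548
key [253. 163.] [ 535. -424.] [25. 25.] 46.7 0.0548
key [319. 227.] [ 485. -427.] [26. 25.] 47.2 0.0548
key [189. 228.] [ 533. -374.] [25. 25.] 47.6 0.0548
key [254. 223.] [ 510. -401.] [25. 23.] 46.4 0.0547
key [312. 276.] [ 464. -404.] [30. 16.] 47.7 0.0547
key [192. 276.] [ 511. -353.] [25. 15.] 48.1 0.0547
```

{"api": "move_arm", "payload": {"plan": [[[0.2,0.1,1.5,0],[0.2,0.1,2.6,0],[0.2,0.1,3.1,0],[0.2,0.1,3.4,0],[0.2,0.1,3.5,0],[0.2,0.1,3.5,0],[0.2,0.1,3.5,0],[0.2,0.1,3.5,0]]]}}

```text
time_s: 32.45
tcp_pos: [0.5089, -0.3998, 0.066]
tool_rot: [-0.0, 0.929, -0.37, -0.001]
wrist_force: [-7.6, 4.6, 16.5]
finger_gap: -0.0001
grip_force: 8.2
```

{"api": "move_arm", "payload": {"plan": [[[0,0,-1,0],[0,0,-3,0],[-1.8,0.9,-3.5,0],[-3.6,1.8,-3.5,0],[-3.6,1.8,-3.5,0],[-3.6,1.8,-2,0],[-3.6,1.8,-1,0],[-3.6,1.8,-0.6,0]]]}}

```text
time_s: 33.25
tcp_pos: [0.4708, -0.3879, 0.0686]
tool_rot: [-0.0, 0.929, -0.37, -0.001]
wrist_force: [-1.2, 1.9, 3.8]
finger_gap: 0.0001
grip_force: 1.7
```

{"api": "move_arm", "payload": {"plan": [[[0,0,0.3,0],[0,0,0.5,0],[0,0,0.6,0],[0,0,0.6,0],[0,0,0.6,0],[0,0,0.6,0]]]}}

```text
time_s: 33.85
tcp_pos: [0.4709, -0.3879, 0.066]
tool_rot: [-0.0, 0.929, -0.37, -0.0]
wrist_force: [-6.4, 7.2, 15.4]
finger_gap: -0.0002
grip_force: 7.7
```

Print bottomed out at 15 N. I'm raising the arm and moving clear.

{"api": "move_arm", "payload": {"plan": [[[0,0,-1,0],[0,0,-4,0],[0,0,-8,0],[0,0,-12,0],[0,2,-15,0],[0,4,-15,0],[0,4,-15,0],[0,4,-15,0]]]}}

```text
time_s: 34.65
tcp_pos: [0.4433, -0.4175, 0.2145]
tool_rot: [-0.0, 0.929, -0.371, -0.0]
wrist_force: [0.5, 1.3, 0.2]
finger_gap: 0.0003
grip_force: 0.0
```

```bash
python3 - <<'E'
from h import *
c=cam('top');save(c,'t9.png');blobs(c,.088,.16,60);keys(cam('wrist'))
s=ctrl.read_state();print(s['time_s'],s['wrist_force'],s['qd'].round(3))
E
```

```text
blob [494. 102.] 66 c [ 788. -619.] size [46. 27.] ang 57.4 z 0.092
blob [324. 115.] 152 c [ 762. -165.] size [33. 33.] ang 20.6 z 0.115
blob [238. 152.] 398 c [672.  64.] size [58. 58.] ang 43.6 z 0.147
blob [269. 151.] 398 c [672. -18.] size [58. 59.] ang 12.0 z 0.148
blob [501. 156.] 61 c [ 645. -621.] size [22. 52.] ang 52.2 z 0.092
blob [266. 178.] 317 c [600.  -9.] size [50. 49.] ang 40.5 z 0.104
key [224.  99.] [ 511. -451.] [25. 25.] 46.5 0.0548
key [137. 100.] [ 559. -398.] [25. 25.] 47.6 0.0548
key [181.  99.] [ 535. -424.] [25. 25.] 46.9 0.0548
key [142. 144.] [ 533. -374.] [25. 25.] 47.2 0.0547
key [184. 143.] [ 508. -400.] [25. 24.] 47.0 0.0548
key [226. 142.] [ 484. -426.] [25. 25.] 46.8 0.0548
key [146. 184.] [ 506. -349.] [25. 25.] 46.8 0.0548
key [207. 184.] [ 470. -389.] [61. 25.] 46.1 0.0549
34.75 [0.93533801 0.61667659 0.51870376] [-0.005  0.001 -0.003  0.     0.001 -0.     0.002]
```

View pics/t9.png

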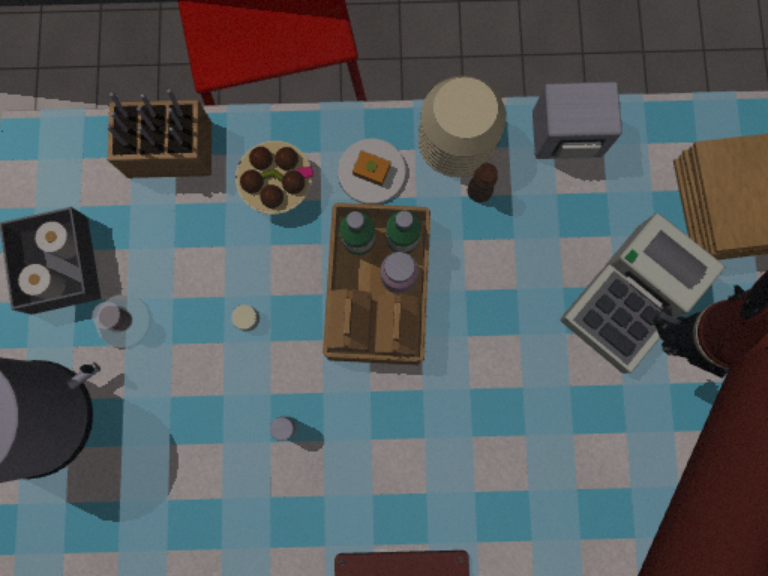

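The pieces stand in the carton, all keys are up at 55 mm, the bystanders haven't moved, and the arm is clear.

```bash
python3 -c "
from workcell import ticket;print(ticket.finish_job())"
```

```text
the job is handed in; nothing more can be done
None
```

I packed all five pieces of the order (two boxes, one jar, two bottles) upright in the carton, pressed Clear, 5 and Print fully, and handed the job in at about 35 s; no verdict was returned.

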